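# Pull the blind safety plug out of the dresser outlet

## Robot

A 6-joint arm with a two-finger parallel gripper is mounted at the origin on the work surface. World frame = base frame: x ahead of the robot, y to its left, z up, the work surface at z = 0. Lengths are in m, angles in rad, forces in N, time in s.
With the tool pointing down it reaches from about 0.3 to 0.775 m from the base axis. Payload 14.6 kg.
Tool frame: the origin (TCP) lies at the very end of the fingers, on their centre line; the grasp point (between the pads) lies 19 mm behind it; z points along the fingers, y is the line along which they close (so a half turn about z gives the same grasp; the last joint's range is limited). The gripper opens to 85 mm and grips with 20 to 120 N. Pads are 22 mm wide; open, the fingers measure 114 mm over their backs; the gripper's body (76 mm by 85 mm) begins 54 mm behind the grasp point. The pads swing forward as they close: fully open they stand 13 mm farther back than shut.
Start: joints at [-1.388, 0.3, 1.521, -0, 1.321, -0.067], TCP at [0.136, -0.533, 0.21] pointing down, gripper open.
Joint ranges: [-3.03, 3.03], [-0.79, 2.21], [0.23, 2.52], [-1.04, 4.18], [0, 3.07], [-2.55, 2.55]. Speed limits (rad/s): [2.22, 2.22, 2.57, 3.14, 3.14, 3.14].

## Interface

Orientations are given as a unit quaternion [w, x, y, z].
In Python, from cell import * gives the robot as it stands. The module is installed in compiled form; this text tells all that it offers.
- The arm moves only by the tool step_arm, never from a script. Its argument "increments" is a list of rows, each a list of 3 entries, a list of its own where there are three numbers: the shift along the tool's x, y, z in m, then the turn, a rotation vector about the tool's x, y, z in rad, then the gripper command: -1 is shut, 1 is fully open, values between are in proportion. In form: [[[dx, dy, dz], [rx, ry, rz], fingers], ...]. A call has 1 to 20 rows; each row is the pose to reach, as a shift and turn from the pose commanded when the call began, along the tool's axes at that moment; what a row does not reach only later rows make up. A row lasts 1/10 s, in which the tool goes at most 50 mm and 8.59 degrees, less where a joint would pass 70% of its speed; a pose out of reach is approached as far as the arm can. A call with a gripper value outside its range is refused whole. The fingers move at their own pace and stop on an object; "squeeze" is the grip in N (left out, the last holds). Time passes only in rows, so rows that repeat a pose let the fingers close. It gives the time, the measured TCP pose, the force, the opening and the grip force at its end, in the units of the state.
- state(): the state, without advancing time (a new reading comes with each control period).
- snapshot(name): name is "side" or "top"; returns a dict with "pixels" (400x640x3 uint8, red, green, blue), "fx", "fy", "cx", "cy" (pixels), "k1" (the pictures are not rectified: a ray, as slopes to the right and down, at radius r is drawn at 1 + k1 r^2 times it, then the intrinsics apply), "R" (3x3) and "t" (3): a world point X has camera coordinates R X + t. Camera axes: x right, y down, z forward; pixel columns grow to the right and rows downward; lengths in m; the calibration is good to about 2 mm. A picture is of the moment at which its call begins. There is no depth.
- job_done(): hands the job in; it is judged then, once.
The state is a dict: "time_s": time; "joint_positions": joint angles; "qd": joint speeds; "joint_efforts": joint torques, N m; "tool_pos": TCP position; "tcp_rot": TCP orientation; "ft_force": force on the tool from outside, world axes, zero at the start; "torque": the same for the moment, N m; "finger_gap": opening from 0.0 (shut) to 1.0 (fully open); "finger_force": force on a finger pad.
Only numpy, scipy, OpenCV 4.12 (cv2) and the standard library are available. Lean on these libraries where they do the work, as an engineer would, in place of code of your own. Each camera call takes 0.05 s, during which the arm holds its last target. There are 200 camera calls.

## Task

Take the puller rod from its wooden holder, thread it clockwise into the slotted steel insert of the square blind plug until it is fully home, and pull the plug straight up out of the outlet. Stand the plug upright in the empty half of the clear tray, with the puller still threaded in it, and let go. Work gently: do not force the thread, keep the plug level, and leave the pacifiers and the bowl where they are.

Things in the scene. Friction and masses are not known exactly. Their poses are not given: they have to be found in the camera images.
- outlet: White outlet unit fixed on the dresser top, 80 (x) x 170 (y) x 34 mm high; origin at the centre of its underside, z up. In its middle is a square bay, 47 x 47 mm and 24 mm deep, which the blind plug fills flush with the top. Two spring leaves in the bay walls hold the plug by friction: pulling it out takes about 6 to 14 N over 20 mm.
- plug_top (a point): Centre of the top face of the blind plug; x, y along its sides, z up. White square shell 45 x 45 x 24 mm with a steel insert in the middle, 90 g in all, 1 mm play all round in the bay. It offers nothing to grip: it comes out only with the puller. The steel insert has a straight slot 30.6 x 9 mm, centred here, through its 4 mm thick top.
- thread_start (a point): Where the pin's centre rests on the thread's start, 8 mm below plug_top (axes as the plug). The slot's direction is NOT measured: it lies within 0.45 rad either way of the plug's x axis; find it by eye or by feel. The pin drops in when it lies along the slot within about 0.12 rad and 1.3 mm; a little off centre it sits 1 to 2 mm deep on the rim. The insert is fixed in the plug.
- thread_end (a point): The pin's centre when threaded home and hanging on the thread, 10.5 mm below plug_top (12 if the puller's collar is pressed onto the plug). From the slot turn clockwise seen from above by 65 degrees (1.13 rad) to a hard stop. From about 25 degrees on a sloping flank forces the pin down: the puller must sink as it turns. Backwards it turns only 9 degrees past the slot.
- plug: The same blind plug; origin at the centre of its underside, 24 mm below plug_top; z up.
- puller_grip (a point): Centre of the puller rod's handle: a flat aluminium block 40 (x) x 12 (y) x 34 (z) mm; grip it across its 12 mm (y). z is along the rod, up. The puller (50 g) stands upright in its holder with this point 77 mm above the dresser top. Below the handle a steel shaft of 8 mm diameter runs down to the cross-pin; handle underside to underside of the pin is 45 mm.
- puller_pin (a point): Centre of the puller's cross-pin, on the rod's axis 59 mm below puller_grip: a round steel pin 6 mm thick and 27 mm long over its round ends, lying along x, the handle's 40 mm direction. A round collar on the shaft, 28 mm across and 3 mm thick, has its underside 12 mm above this point. A half turn gives the same pin.
- holder: Fixed wooden holder block 56 (x) x 36 (y) x 30 mm high, origin at the centre of its underside, with a slot 30 x 9 mm along x, 25 mm deep; the puller stands in it with its collar resting on the block's top; lift it straight up.
- tray: Fixed clear acrylic tray 150 (x) x 250 (y) x 28 mm high, walls and floor 4 mm thick, origin at the centre of its underside; one wall along x divides it in two halves.
- tray_free (a point): Centre of the floor of the tray's empty half (the +y half in the tray's frame), inner size 142 (x) x 119 (y) mm, 4 mm above the dresser top.
- pacifier_a: Pacifier, 42 mm across, 37 mm high, loose in the other half of the tray; origin at the centre of its underside. Leave it.
- pacifier_b: The other pacifier, same size, same half of the tray. Leave it.
- bowl: Glass bowl turned upside down, 88 mm across, 45 mm high, loose; origin at the centre of its footprint on the dresser. Leave it.
- case: Travel case with a shut hinged lid and a small knob, 110 x 170 mm, about 85 mm high with the knob, fixed; origin at the centre of its underside. Not needed; keep clear of it.

How it is judged:
On the way, in this order (a step that is already met when the one before it is completed fails the run):
1. the puller's pin is threaded down into the plug, which is still in the outlet (z of puller_pin in the frame of plug between 0.008 and 0.0145 m and horizontal distance between puller_pin and plug_top below 0.004 m and z of plug in the frame of outlet below 0.014 m), for 0.1 s.
2. the plug hangs on the puller clear of the outlet, the thread fully home (z of plug in the frame of outlet above 0.04 m and z of puller_pin in the frame of plug below 0.015 m and angle between plug's own z axis and vertical below 0.3 rad), for 0.2 s.
At the end, for the whole second after the job is handed in: The plug stands upright (within 3 degrees) and at rest on the floor of the tray's empty half, underside within 3 mm of the floor, with the puller's pin still in its thread (pin centre at least 6.5 mm below the plug's top), and everything let go (z of plug in the frame of tray_free between -0.003 and 0.003 m and y of plug in the frame of tray_free between -0.06 and 0.06 m and x of plug in the frame of tray_free between -0.071 and 0.071 m and angle between plug's own z axis and vertical below 0.06 rad and linear speed of plug below 0.02 m/s and distance between puller_pin and plug_top below 0.017 m and z of puller_pin in the frame of plug below 0.0175 m); the robot touches nothing.
It fails at once if the thread was forced: more than 60 N between puller and plug (contact force between puller and plug above 60 N).
It fails at once if the plug was tipped more than 29 degrees (angle between plug's own z axis and vertical above 0.5 rad).
It fails at once if the plug was slammed on the tray (over 40 N) (contact force between plug and tray above 40 N).
It fails at once if a pacifier or the bowl was shifted more than 20 mm (distance of any of pacifier_a, pacifier_b, bowl from where it was at the start of the episode above 0.02 m).
It also fails if it takes over 72 s, if anything falls off the work surface, if the arm or the gripper's body presses on something with over 40 N, if the wrist force passes 120 N, or if a joint passes its speed limit or range.

## Working session

There is one attempt and no reset: what is moved stays moved. The work goes in short steps, Python scripts to look and compute and a tool call to move; the robot and the scene stay as the last step left them, time stands still between calls to the robot, and variables do not carry over. Pictures are saved under pics/ and viewed, at most 10 in all, crops included, and the job is handed in when it is done.

Besides the shell and the picture viewer there is one more tool, called after "Request:" by a JSON object that holds its "name" and its "arguments", one argument or row to a line. step_arm: Moves the arm, as the interface text tells. Its arguments: {"type":"object","properties":{"increments":{"type":"array","items":{"type":"array"}},"squeeze":{"type":"number"}},"required":["increments"]}

```bash
mkdir -p pics
cat > h.py <<'E'
from cell import *
import numpy as np, cv2
def snap(n,f=None):
    s=snapshot(n)
    if f: cv2.imwrite(f,s["pixels"][:,:,::-1])
    return s
def ray(s,u,v):
    x=(u-s["cx"])/s["fx"]; y=(v-s["cy"])/s["fy"]
    K=np.eye(3); d=np.array([s["k1"],0,0,0],float)
    p=cv2.undistortPoints(np.array([[[x,y]]],float),K,d)[0,0]
    R=np.array(s["R"]); t=np.array(s["t"])
    return -R.T@t, R.T@np.array([p[0],p[1],1])
def onz(s,u,v,z):
    o,d=ray(s,u,v); return o+d*(z-o[2])/d[2]
def tri(s1,p1,s2,p2):
    A=np.zeros((3,3));b=np.zeros(3)
    for s,p in((s1,p1),(s2,p2)):
        o,d=ray(s,*p); d/=np.linalg.norm(d); M=np.eye(3)-np.outer(d,d); A+=M;b+=M@o
    return np.linalg.solve(A,b)
def proj(s,X):
    R=np.array(s["R"]); c=R@np.array(X)+np.array(s["t"]); x,y=c[:2]/c[2]; f=1+s["k1"]*(x*x+y*y)
    return s["cx"]+s["fx"]*x*f, s["cy"]+s["fy"]*y*f
E
python3 - <<'E'
from h import *
for n in("top","side"):
    s=snap(n,f"pics/{n}0.png"); print(n,s["fx"],s["cx"],s["k1"],-np.array(s["R"]).T@s["t"],np.array(s["R"]).round(3).tolist())
print(state())
E
```

```text
top 407.430066472975 321.2262446298737 -0.04388572372122421 [ 0.50876023 -0.03626851  0.84629256] [[-0.009, -1.0, -0.013], [-0.997, 0.01, -0.077], [0.077, 0.012, -0.997]]
side 396.21959062430074 318.4036188912866 0.006294195849228965 [ 0.23589198 -0.6568555   0.50961446] [[0.879, -0.476, 0.011], [-0.246, -0.474, -0.846], [0.408, 0.741, -0.534]]
{'time_s': 0.1, 'joint_positions': array([-1.38759543e+00,  3.00433069e-01,  1.52151139e+00,  1.46562339e-05,
        1.32072798e+00, -6.65990400e-02]), 'qd': array([ 0.00113408, -0.00087129, -0.00303419,  0.00095739, -0.00144689,
       -0.00115164]), 'joint_efforts': array([ 2.60099187e-03, -5.44369340e+01, -3.62368512e+01, -3.61267701e-05,
        2.99530366e-03, -8.91609176e-06]), 'tool_pos': array([ 0.13592384, -0.53269625,  0.20927168]), 'tcp_rot': array([-5.39389131e-04,  9.92210215e-01,  1.24573661e-01, -2.43712837e-05]), 'ft_force': array([-0.4327005 ,  0.28648752,  0.1897196 ]), 'torque': array([ 0.02530418,  0.04459249, -0.01762141]), 'finger_force': 0.0, 'finger_gap': 0.9977753753973745}
```

View pics/top0.png

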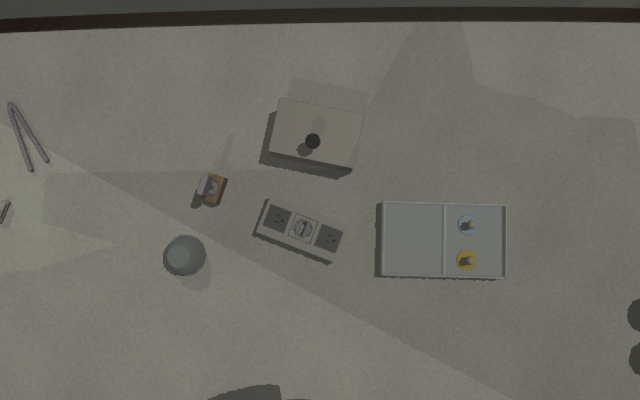

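View pics/side0.png

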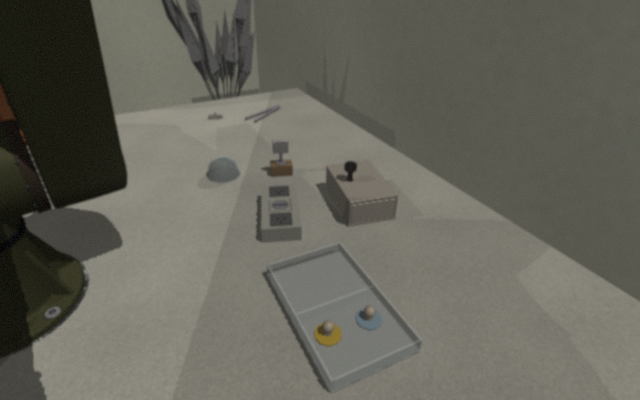

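The top view shows the holder with the puller at about (213,189), the plug at (303,228), the free tray half at (413,240), the bowl at (185,256) and the case at (315,135). The side view shows the handle at (280,147), the plug at (280,205) and the free half at (320,275). Next I'll enlarge the key areas.

Run:
```python
from h import *
a=cv2.imread("pics/top0.png"); b=cv2.imread("pics/side0.png")
f=lambda i,x,y,w,h,k:cv2.resize(i[y:y+h,x:x+w],None,fx=k,fy=k,interpolation=cv2.INTER_CUBIC)
A=f(a,185,163,50,50,8); B=f(a,250,195,100,75,4); C=f(b,255,130,50,50,8); D=f(b,255,180,50,50,6)
im=np.zeros((600,800,3),np.uint8)
B=f(a,278,203,50,50,6)
im[:300,:300]=cv2.resize(A,(300,300)); im[:300,300:600]=B; im[300:,:300]=cv2.resize(C,(300,300)); im[300:,300:600]=D
cv2.imwrite("pics/crop1.png",cv2.convertScaleAbs(im,alpha=1.6))
```

```text
(no output)
```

View pics/crop1.png

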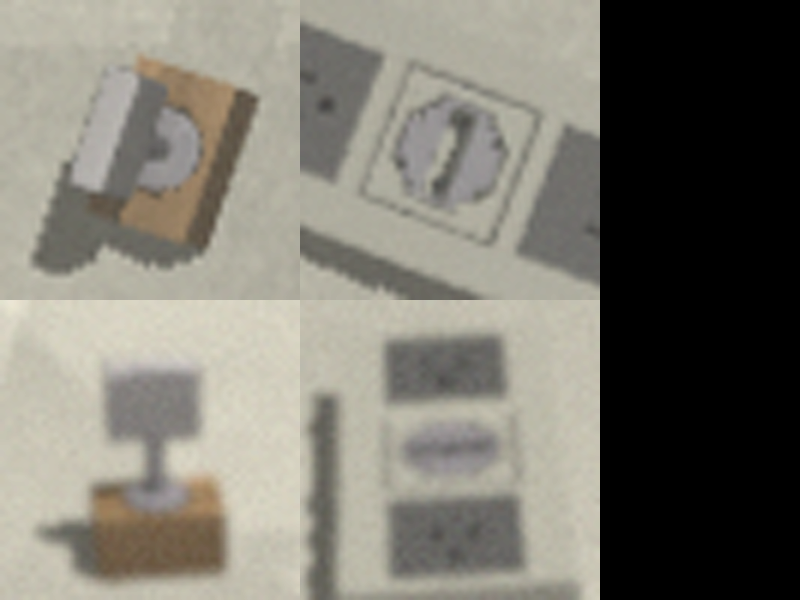

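The crops, enlarged 6x, show the handle's top face centred near (202.9,184.4) in the top view and (280,141) in the side view. The plug centre is near (302.7,227.9) in the top view and (280,204.3) in the side view. The slot runs from about (465,100) to (440,203) in the crop, close to the outlet's short axis.

```bash
cat > m1.py <<'E'
from h import *
t=snap("top");s=snap("side")
c=lambda x,y,ox,oy:((x+.5)/6-.5+ox,(y+.5)/6-.5+oy)
T=lambda x,y:c(x,y,185,163); P=lambda x,y:c(x-300,y,278,203)
S=lambda x,y:c(x,y-300,255,130); Q=lambda x,y:c(x-300,y-300,255,180)
ang=lambda a,b:np.arctan2((b-a)[1],(b-a)[0])
H=[onz(t,*T(*p),.094) for p in((108,66),(142,74),(105,193),(72,184))]
print("handle z94",np.mean(H,0),"len",np.linalg.norm(H[0]-H[3]),np.linalg.norm(H[1]-H[2]),"wid",np.linalg.norm(H[0]-H[1]),"ang",ang(H[3],H[0]),ang(H[2],H[1]))
print("handle tri",tri(t,T(107,129),s,S(153,367)))
W=[onz(t,*T(*p),.03) for p in((137,57),(240,90),(187,248))]
print("holder z30 edges",np.linalg.norm(W[1]-W[0]),np.linalg.norm(W[2]-W[1]),"ang",ang(W[2],W[1]), "diag", (W[0]+W[2])/2)
G=[onz(t,*P(*p),.034) for p in((410,62),(541,113),(492,243),(361,190))]
print("plug z34",np.mean(G,0),[np.linalg.norm(G[i]-G[i-1]).round(4) for i in range(4)],"ang",ang(G[3],G[0]),ang(G[2],G[1]), ang(G[1],G[0]),ang(G[2],G[3]))
print("plug tri",tri(t,P(451,152),s,Q(452,448)))
# slot from masks: darkest + brightest pixels within insert
g=cv2.GaussianBlur(cv2.cvtColor(t["pixels"],cv2.COLOR_RGB2GRAY),(0,0),.6).astype(float)
print(g[217:240,292:314].astype(int))
# tray corners by hand: free half
for p in((383,203),(443,206),(443,275),(382,275),(505,207),(505,278)): print(p,onz(t,*p,.028))
for p in((268,266),(340,245),(418,345),(331,381)): print("side",p,onz(s,*p,.028))
E
python3 m1.py
```

```text
handle z94 [0.59167674 0.19511557 0.094     ] len 0.03843720672940022 0.03879215531738407 wid 0.011091455323111375 ang -0.28499997129168936 -0.2913534410207346
handle tri [0.59263165 0.19585549 0.09058267]
holder z30 edges 0.037207087312871166 0.05611927072875653 ang -0.3165730961985363 diag [0.59070698 0.19586565 0.03      ]
plug z34 [0.50853385 0.0110726  0.034     ] [np.float64(0.0454), np.float64(0.0468), np.float64(0.0459), np.float64(0.0469)] ang -0.37108723897579843 -0.36934371909515473 1.191310634484752 1.1805018341758593
plug tri [0.5086708  0.01105708 0.03269762]
[[107 103  95  95 103 105 107 107 107 105 102 102  98  89  87  91  95  98
  101 105 107 107]
 [105 101  95  99 104 104 106 106 103  97  95 100 103 102 100  96  90  88
   91  97 101 104]
 [104  98  96 103 106 105 102  98  92  85  86  91  96 100 101 102 101  97
   94  93  93  96]
 [100  93  99 104 102  98  91  85  80  82  89  88  86  85  89  95 100 103
  105 103  97  93]
 [ 96  89 101 100  91  86  78  85  88  89  87  78  71  72  78  84  91  96
  101 106 106 105]
 [ 94  91 101  95  86  88  83  90  93  91  82  68  62  
[... 1429 characters left out ...]
03]
 [105 101  95  88  91  96 100 101 103 102  99  98 102 107 108 107 108 107
  101  93  96 106]
 [107 107 104 102 101  98  96  97 100 102 104 105 106 108 108 107 107 105
   97  90 101 107]]
(383, 203) [ 0.55694779 -0.15024613  0.028     ]
(443, 206) [ 0.54969715 -0.27091399  0.028     ]
(443, 275) [ 0.41234539 -0.26694303  0.028     ]
(382, 275) [ 0.41370737 -0.14552308  0.028     ]
(505, 207) [ 0.54637189 -0.39668236  0.028     ]
(505, 278) [ 0.40468839 -0.39117011  0.028     ]
side (268, 266) [ 0.41306374 -0.15399701  0.028     ]
side (340, 245) [ 0.55614079 -0.16346344  0.028     ]
side (418, 345) [ 0.53952302 -0.40642898  0.028     ]
side (331, 381) [ 0.40220459 -0.39588333  0.028     ]
```

```bash
cat >> h.py <<'E'
from scipy.spatial.transform import Rotation as Ro
def pose():
    q=state(); w,x,y,z=q["tcp_rot"]; return np.array(q["tool_pos"]),Ro.from_quat([x,y,z,w])
def inc(pos,ang):
    p,R=pose(); G=Ro.from_matrix(np.array([[np.cos(ang),np.sin(ang),0],[np.sin(ang),-np.cos(ang),0],[0,0,-1]]).T)
    G=Ro.from_matrix(np.array([[np.cos(ang),np.sin(ang),0],[np.sin(ang),-np.cos(ang),0],[0,0,-1.]]).T)
    print("shift",R.inv().apply(np.array(pos)-p).round(5).tolist(),"rot",(R.inv()*G).as_rotvec().round(4).tolist())
def tang():
    p,R=pose(); x=R.as_matrix()[:,0]; return np.arctan2(x[1],x[0])
E
sed -i '0,/    G=Ro.from_matrix(np.array(\[\[np.cos(ang),np.sin(ang),0\],\[np.sin(ang),-np.cos(ang),0\],\[0,0,-1\]\]).T)/s///; s/^def inc.*/&/' h.py
sed -i 's/p,R=pose(); $/p,R=pose()/' h.py
python3 - <<'E'
from h import *
t=snap("top")
k=np.arange(7,19); col=np.array([14.6,14.3,13.9,13.4,12.9,12.5,12.2,11.9,11.5,11.1,10.7,10.2])
X=np.array([onz(t,292+c,217+i,.034) for i,c in zip(k,col)])
sl=np.polyfit(X[:,0],X[:,1],1); print("slot ang",np.arctan(sl[0]))
c=np.array([.5086,.011]);print("dist of right edge to centre",(c[1]-np.polyval(sl,c[0]))*np.cos(np.arctan(sl[0])))
print(tang()); inc([.592,.1955,.13],-.30+np.pi)
E
```

```text
slot ang -0.38444398422461606
dist of right edge to centre 0.004265481766556603
0.24979628908662618
shift [0.62195, -0.59292, 0.07985] rot [-0.0002, -0.0006, -2.5918]
```

Request:
{"name": "step_arm", "arguments": {
  "increments": [
    [[0.622,-0.593,0.08],[0,0,-2.592],1],
    [[0.622,-0.593,0.08],[0,0,-2.592],1],
    [[0.622,-0.593,0.08],[0,0,-2.592],1],
    [[0.622,-0.593,0.08],[0,0,-2.592],1],
    [[0.622,-0.593,0.08],[0,0,-2.592],1],
    [[0.622,-0.593,0.08],[0,0,-2.592],1],
    [[0.622,-0.593,0.08],[0,0,-2.592],1],
    [[0.622,-0.593,0.08],[0,0,-2.592],1],
    [[0.622,-0.593,0.08],[0,0,-2.592],1],
    [[0.622,-0.593,0.08],[0,0,-2.592],1],
    [[0.622,-0.593,0.08],[0,0,-2.592],1],
    [[0.622,-0.593,0.08],[0,0,-2.592],1],
    [[0.622,-0.593,0.08],[0,0,-2.592],1],
    [[0.622,-0.593,0.08],[0,0,-2.592],1],
    [[0.622,-0.593,0.08],[0,0,-2.592],1],
    [[0.622,-0.593,0.08],[0,0,-2.592],1],
    [[0.622,-0.593,0.08],[0,0,-2.592],1],
    [[0.622,-0.593,0.08],[0,0,-2.592],1],
    [[0.622,-0.593,0.08],[0,0,-2.592],1],
    [[0.622,-0.593,0.08],[0,0,-2.592],1]
  ]
}}

```text
time_s: 2.25
tool_pos: [0.5917, 0.195, 0.1295]
tcp_rot: [-0.0, 0.15, 0.989, -0.0]
ft_force: [0.3, -0.3, 0.9]
finger_gap: 0.998
finger_force: 0.0
```

Run:
```python
from h import *
print(pose()[0],tang(),state()["joint_positions"][5]); inc([.592,.1955,.058],-.30+np.pi)
s=snap("side","pics/side1.png")
cv2.imwrite("pics/side1c.png",cv2.resize(cv2.convertScaleAbs(s["pixels"][60:200,200:380,::-1],alpha=1.6),None,fx=4,fy=4))
```

```text
[0.59169031 0.19498019 0.12948577] 2.8403821780037384 -1.0099404912730192
shift [-0.00018, 0.00062, 0.07149] rot [-0.0005, -0.0006, -0.0012]
```

View pics/side1c.png

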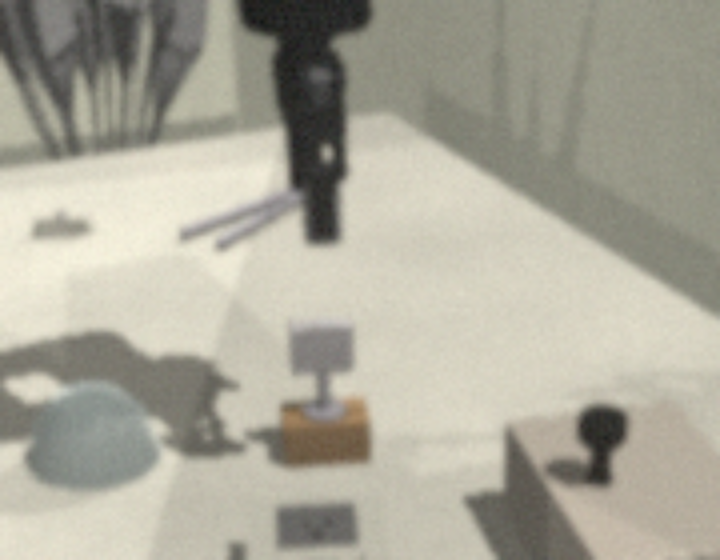

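The open fingers at (322,190) stand directly over the handle at (322,350), so I'll descend and grip.

Request:
{"name": "step_arm", "arguments": {
  "increments": [
    [[0,0.001,0.036],[0,0,0],1],
    [[0,0.001,0.055],[0,0,0],1],
    [[0,0.001,0.068],[0,0,0],1],
    [[0,0.001,0.0715],[0,0,0],1],
    [[0,0.001,0.0715],[0,0,0],1],
    [[0,0.001,0.0715],[0,0,0],-1],
    [[0,0.001,0.0715],[0,0,0],-1],
    [[0,0.001,0.0715],[0,0,0],-1],
    [[0,0.001,0.0715],[0,0,0],-1],
    [[0,0.001,0.0715],[0,0,0],-1],
    [[0,0.001,0.0715],[0,0,0],-1],
    [[0,0.001,0.0715],[0,0,0],-1],
    [[0,0.001,0.0715],[0,0,0],-1],
    [[0,0.001,0.0715],[0,0,0],-1],
    [[0,0.001,0.0715],[0,0,0],-1]
  ],
  "squeeze": 30
}}

```text
time_s: 3.8
tool_pos: [0.5925, 0.1965, 0.0585]
tcp_rot: [0.0, 0.149, 0.989, 0.0]
ft_force: [0.1, -0.5, 3.7]
finger_gap: 0.127
finger_force: 31.5
```

Request:
{"name": "step_arm", "arguments": {
  "increments": [
    [[0,0,0],[0,0,0],-1],
    [[0,0,0],[0,0,0],-1],
    [[0,0,-0.008],[0,0,0],-1],
    [[0,0,-0.02],[0,0,0],-1],
    [[0,0,-0.035],[0,0,0],-1],
    [[0,0,-0.055],[0,0,0],-1],
    [[0,0,-0.07],[0,0,0],-1],
    [[0,0,-0.07],[0,0,0],-1],
    [[0,0,-0.07],[0,0,0],-1]
  ],
  "squeeze": 70
}}

```text
time_s: 4.7
tool_pos: [0.5923, 0.1964, 0.1283]
tcp_rot: [0.0, 0.149, 0.989, 0.0]
ft_force: [-0.2, 0.6, -0.8]
finger_gap: 0.117
finger_force: 69.8
```

Run:
```python
from h import *
print(pose()[0],tang(),state()["ft_force"],state()["finger_gap"])
s=snap("side","pics/side2.png");t=snap("top","pics/top2.png")
im=np.zeros((560,800,3),np.uint8)
im[:,:400]=cv2.resize(s["pixels"][80:220,230:330,::-1],(400,560),interpolation=2);im[:400,400:]=cv2.resize(t["pixels"][140:240,160:260,::-1],(400,400),interpolation=2)
cv2.imwrite("pics/c2.png",cv2.convertScaleAbs(im,alpha=1.6))
```

```text
[0.59228085 0.1963567  0.12828656] 2.841750649001891 [-0.19987417  0.64029651 -0.82822429] 0.11736117046854702
```

View pics/c2.png

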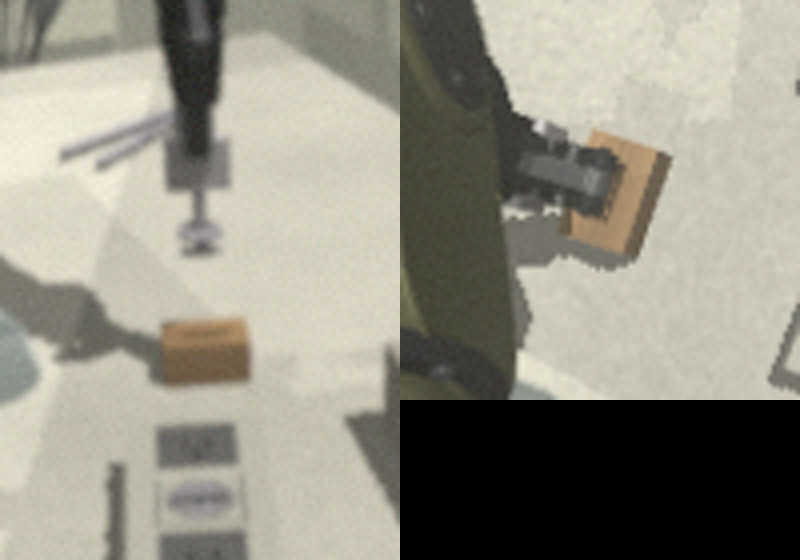

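The puller hangs straight in the gripper (handle at (197,165), collar at (200,235)), and the holder is empty. I'll move over the plug.

Run:
```python
from h import *
s=snap("side");p=pose()[0]; print(proj(s,p+[0,0,.0015]),proj(s,p-[0,0,.0285])) # handle underside, collar underside
inc([.5087,.011,.11],2.757); inc([.5087,.011,.085],2.757)
```

```text
(np.float64(278.89935051000907), np.float64(126.5642319102355)) (np.float64(279.4018603133235), np.float64(137.75884649568115))
shift [0.02478, -0.20156, 0.01746] rot [-0.0009, -0.0014, 0.0848]
shift [0.02475, -0.20154, 0.04246] rot [-0.0009, -0.0014, 0.0848]
```

Request:
{"name": "step_arm", "arguments": {
  "increments": [
    [[0.003,-0.02,0],[0,0,0.02],-1],
    [[0.007,-0.06,0],[0,0,0.04],-1],
    [[0.012,-0.1,0.005],[0,0,0.06],-1],
    [[0.018,-0.14,0.01],[0,0,0.085],-1],
    [[0.022,-0.18,0.0175],[0,0,0.085],-1],
    [[0.025,-0.2015,0.0175],[0,0,0.085],-1],
    [[0.025,-0.2015,0.0175],[0,0,0.085],-1],
    [[0.025,-0.2015,0.035],[0,0,0.085],-1],
    [[0.025,-0.2015,0.0425],[0,0,0.085],-1],
    [[0.025,-0.2015,0.0425],[0,0,0.085],-1],
    [[0.025,-0.2015,0.0425],[0,0,0.085],-1]
  ]
}}

```text
time_s: 5.95
tool_pos: [0.5091, 0.0117, 0.0859]
tcp_rot: [-0.0, 0.191, 0.982, 0.0]
ft_force: [-0.6, 0.4, -0.2]
finger_gap: 0.117
finger_force: 69.7
```

Run:
```python
from h import *
print(tang())
inc([.5087,.011,.085],2.757)
s=snap("side","pics/side3.png");t=snap("top","pics/top3.png");p=pose()[0]
print("side pin",proj(s,p-[0,0,.0405]),"handle bot",proj(s,p+[0,0,.0015]),"plugtop",proj(s,[.5087,.011,.034]))
im=np.zeros((600,800,3),np.uint8)
im[:,:400]=cv2.resize(s["pixels"][160:235,255:305,::-1],(400,600),interpolation=2);im[:400,400:]=cv2.resize(t["pixels"][190:260,265:335,::-1],(400,400),interpolation=2)
cv2.imwrite("pics/c3.png",cv2.convertScaleAbs(im,alpha=1.6))
```

```text
2.7573829719819543
shift [0.00014, -0.00078, 0.00087] rot [-0.0001, -0.0003, 0.0004]
side pin (np.float64(279.7601995830989), np.float64(199.02969083674702)) handle bot (np.float64(278.9439805006931), np.float64(182.21485314869352)) plugtop (np.float64(279.825262889369), np.float64(203.76134955588154))
```

View pics/c3.png

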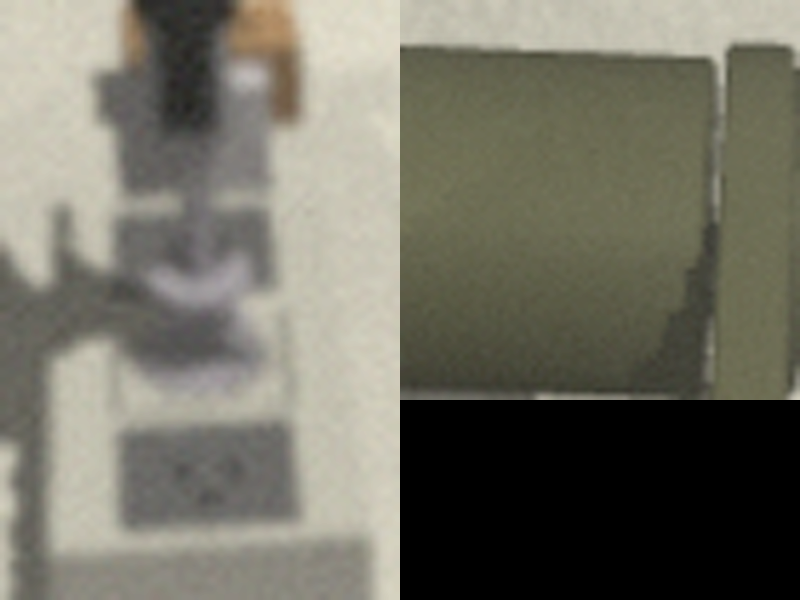

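The side view shows the collar at about (200,275) in the crop, over the insert at about (205,340), aligned as predicted. The arm blocks the top view, so I'll go down by feel.

Request:
{"name": "step_arm", "arguments": {
  "increments": [
    [[0,-0.001,0.003],[0,0,0],-1],
    [[0,-0.001,0.006],[0,0,0],-1],
    [[0,-0.001,0.008],[0,0,0],-1],
    [[0,-0.001,0.0095],[0,0,0],-1],
    [[0,-0.001,0.0105],[0,0,0],-1],
    [[0,-0.001,0.011],[0,0,0],-1],
    [[0,-0.001,0.011],[0,0,0],-1]
  ]
}}

```text
time_s: 6.75
tool_pos: [0.5087, 0.0105, 0.0748]
tcp_rot: [0.0, 0.191, 0.982, 0.0]
ft_force: [1.6, 2.1, -0.0]
finger_gap: 0.117
finger_force: 69.7
```

Request:
{"name": "step_arm", "arguments": {
  "increments": [
    [[0,0.0003,0.001],[0,0,0],-1],
    [[0,0.0003,0.002],[0,0,0],-1],
    [[0,0.0003,0.003],[0,0,0],-1],
    [[0,0.0003,0.003],[0,0,0],-1]
  ]
}}

```text
time_s: 7.15
tool_pos: [0.5086, 0.0107, 0.0716]
tcp_rot: [-0.0, 0.191, 0.982, 0.0]
ft_force: [-0.0, 3.1, -0.1]
finger_gap: 0.116
finger_force: 69.7
```

Request:
{"name": "step_arm", "arguments": {
  "increments": [
    [[0,0.0004,0.001],[0,0,0],-1],
    [[0,0.0004,0.002],[0,0,0],-1],
    [[0,0.0004,0.003],[0,0,0],-1],
    [[0,0.0004,0.004],[0,0,0],-1],
    [[0,0.0004,0.004],[0,0,0],-1]
  ]
}}

```text
time_s: 7.65
tool_pos: [0.5087, 0.011, 0.0676]
tcp_rot: [-0.0, 0.191, 0.982, -0.0]
ft_force: [1.2, 0.5, 0.0]
finger_gap: 0.113
finger_force: 69.8
```

Request:
{"name": "step_arm", "arguments": {
  "increments": [
    [[0,0,0.0005],[0,0,0],-1],
    [[0,0,0.001],[0,0,0],-1],
    [[0,0,0.0015],[0,0,0],-1],
    [[0,0,0.0015],[0,0,0],-1]
  ]
}}

```text
time_s: 8.05
tool_pos: [0.5089, 0.011, 0.0664]
tcp_rot: [0.0, 0.191, 0.982, -0.0]
ft_force: [0.5, 0.2, 2.7]
finger_gap: 0.116
finger_force: 70.1
```

The pin is in the slot on the thread start: TCP z is 0.0664, as expected, with light contact. I'll start the turn.

Request:
{"name": "step_arm", "arguments": {
  "increments": [
    [[0,0,-0.0003],[0,0,0.06],-1],
    [[0,0,-0.0003],[0,0,0.12],-1],
    [[0,0,-0.0003],[0,0,0.18],-1],
    [[0,0,-0.0003],[0,0,0.25],-1],
    [[0,0,-0.0003],[0,0,0.3],-1],
    [[0,0,-0.0003],[0,0,0.3],-1]
  ]
}}

```text
time_s: 8.65
tool_pos: [0.509, 0.011, 0.0666]
tcp_rot: [0.0, 0.336, 0.942, 0.0]
ft_force: [1.9, 2.0, -0.0]
finger_gap: 0.116
finger_force: 69.7
```

```bash
python3 -c "
from h import *
s=state();print(tang(),s['torque'],s['ft_force'],s['tool_pos'])"
```

```text
2.456000474147202 [ 0.18823397 -0.32109423  0.0083674 ] [ 1.92111276  1.9883362  -0.00891785] [0.50899148 0.0110177  0.06660075]
```

Request:
{"name": "step_arm", "arguments": {
  "increments": [
    [[0,0,0],[0,0,0.06],-1],
    [[0,0,0.0002],[0,0,0.12],-1],
    [[0,0,0.0005],[0,0,0.18],-1],
    [[0,0,0.0008],[0,0,0.24],-1],
    [[0,0,0.0011],[0,0,0.3],-1],
    [[0,0,0.0011],[0,0,0.3],-1]
  ]
}}

```text
time_s: 9.25
tool_pos: [0.509, 0.0111, 0.0656]
tcp_rot: [0.0, 0.473, 0.881, 0.0]
ft_force: [1.5, 2.8, 0.9]
finger_gap: 0.117
finger_force: 69.8
```

```bash
python3 -c "
from h import *
s=state();print(tang(),s['torque'],s['ft_force'],s['tool_pos'])"
```

```text
2.1572902162423695 [ 0.39839693 -0.29977312  0.04552085] [1.53411302 2.81122012 0.90148616] [0.50899551 0.01107233 0.06556301]
```

Request:
{"name": "step_arm", "arguments": {
  "increments": [
    [[0,0.0002,0.0003],[0,0,0.06],-1],
    [[0,0.0002,0.0006],[0,0,0.12],-1],
    [[0,0.0002,0.0009],[0,0,0.18],-1],
    [[0,0.0002,0.0012],[0,0,0.24],-1],
    [[0,0.0002,0.0014],[0,0,0.3],-1],
    [[0,0.0002,0.0014],[0,0,0.3],-1]
  ]
}}

```text
time_s: 9.85
tool_pos: [0.5092, 0.0112, 0.0642]
tcp_rot: [0.0, 0.598, 0.801, 0.0]
ft_force: [2.3, 1.8, 0.8]
finger_gap: 0.116
finger_force: 69.9
```

```bash
python3 -c "
from h import *
s=state();print(tang(),s['torque'],s['ft_force'],s['tool_pos'])"
```

```text
1.8583873739246266 [ 0.43379316 -0.35404023  0.05528956] [2.28540967 1.76383853 0.8400437 ] [0.50918022 0.01115919 0.06419817]
```

Request:
{"name": "step_arm", "arguments": {
  "increments": [
    [[0,0,0.0003],[0,0,0.05],-1],
    [[0,0,0.0006],[0,0,0.1],-1],
    [[0,0,0.0008],[0,0,0.15],-1],
    [[0,0,0.0009],[0,0,0.2],-1],
    [[0,0,0.0009],[0,0,0.2],-1]
  ]
}}

```text
time_s: 10.35
tool_pos: [0.5091, 0.0112, 0.0633]
tcp_rot: [0.0, 0.675, 0.738, 0.0]
ft_force: [1.0, 2.1, 1.4]
finger_gap: 0.118
finger_force: 69.9
```

```bash
python3 -c "
from h import *
s=state();print(tang(),s['torque'],s['ft_force'],s['tool_pos'])"
```

```text
1.659198251231195 [ 0.50509497 -0.35463447  0.01798078] [0.96406539 2.06676179 1.39543513] [0.50907334 0.01117884 0.06326161]
```

Request:
{"name": "step_arm", "arguments": {
  "increments": [
    [[0,0,0.0002],[0,0,0.03],-1],
    [[0,0,0.0002],[0,0,0.06],-1],
    [[0,0,0.0002],[0,0,0.06],-1]
  ]
}}

```text
time_s: 10.65
tool_pos: [0.5089, 0.0112, 0.063]
tcp_rot: [-0.0, 0.698, 0.716, -0.0]
ft_force: [1.5, 2.9, 3.0]
finger_gap: 0.115
finger_force: 70.1
```

```bash
python3 -c "
from h import *
s=state();print(tang(),s['torque'],s['ft_force'],s['tool_pos'])"
```

```text
1.5974031776719526 [ 0.6006357  -0.03319052  0.03857607] [1.51165432 2.94286872 2.97713   ] [0.50893811 0.01118053 0.06302656]
```

Request:
{"name": "step_arm", "arguments": {
  "increments": [
    [[0,0,-0.0003],[0,0,0.03],-1],
    [[0,0,-0.0003],[0,0,0.06],-1],
    [[0,0,-0.0003],[0,0,0.06],-1]
  ]
}}

```text
time_s: 10.95
tool_pos: [0.5089, 0.0111, 0.0631]
tcp_rot: [-0.0, 0.719, 0.695, -0.0]
ft_force: [1.2, 1.3, -1.3]
finger_gap: 0.111
finger_force: 69.7
```

```bash
python3 -c "
from h import *
s=state();print(tang(),s['torque'],s['ft_force'],s['tool_pos'])"
```

```text
1.5369139514028733 [ 0.52515589 -0.11651796  0.25419036] [ 1.20413012  1.34145976 -1.29950284] [0.50889239 0.01109751 0.06313187]
```

The hard stop shows as a 0.25 N m torque after about 1.2 rad of turn, with the pin at depth. I'll pull gently straight up.

Request:
{"name": "step_arm", "arguments": {
  "increments": [
    [[0,0,-0.0005],[0,0,0],-1],
    [[0,0,-0.001],[0,0,-0.01],-1],
    [[0,0,-0.0015],[0,0,-0.01],-1],
    [[0,0,-0.002],[0,0,-0.01],-1],
    [[0,0,-0.003],[0,0,-0.01],-1],
    [[0,0,-0.004],[0,0,-0.01],-1],
    [[0,0,-0.004],[0,0,-0.01],-1]
  ],
  "squeeze": 90
}}

```text
time_s: 11.65
tool_pos: [0.5089, 0.011, 0.0673]
tcp_rot: [-0.0, 0.716, 0.699, -0.0]
ft_force: [0.2, 1.6, -8.4]
finger_gap: 0.111
finger_force: 90.4
```

Request:
{"name": "step_arm", "arguments": {
  "increments": [
    [[0,0,-0.002],[0,0,0],-1],
    [[0,0,-0.004],[0,0,0],-1],
    [[0,0,-0.006],[0,0,0],-1],
    [[0,0,-0.008],[0,0,0],-1],
    [[0,0,-0.01],[0,0,0],-1],
    [[0,0,-0.012],[0,0,0],-1],
    [[0,0,-0.014],[0,0,0],-1],
    [[0,0,-0.016],[0,0,0],-1],
    [[0,0,-0.018],[0,0,0],-1],
    [[0,0,-0.02],[0,0,0],-1],
    [[0,0,-0.023],[0,0,0],-1],
    [[0,0,-0.027],[0,0,0],-1],
    [[0,0,-0.035],[0,0,0],-1],
    [[0,0,-0.045],[0,0,0],-1],
    [[0,0,-0.055],[0,0,0],-1],
    [[0,0,-0.063],[0,0,0],-1],
    [[0,0,-0.063],[0,0,0],-1],
    [[0,0,-0.063],[0,0,0],-1]
  ]
}}

```text
time_s: 13.45
tool_pos: [0.509, 0.0111, 0.1303]
tcp_rot: [0.0, 0.716, 0.699, 0.0]
ft_force: [-0.3, -0.0, -1.6]
finger_gap: 0.116
finger_force: 91.3
```

Run:
```python
from h import *
print(tang(),pose()[0],state()["ft_force"],state()["joint_positions"])
s=snap("side","pics/side4.png");t=snap("top","pics/top4.png")
im=np.zeros((600,800,3),np.uint8)
im[:,:400]=cv2.resize(s["pixels"][100:250,230:330,::-1],(400,600),interpolation=2);im[:400,400:]=cv2.resize(t["pixels"][180:300,280:400,::-1],(400,400),interpolation=2)
cv2.imwrite("pics/c4.png",cv2.convertScaleAbs(im,alpha=1.6))
# tray free centre from corner estimates (outer rim z=28)
f=lambda s,*P:[onz(s,*p,.028) for p in P]
A=f(t,(383,203),(382,275),(505,278),(505,207)); B=f(s,(340,245),(268,266),(331,381),(418,345))
for C in(A,B):
    c=np.mean(C,0); yd=(C[0]+C[1]-C[2]-C[3])/2; yd/=np.linalg.norm(yd); print(c,yd,"free",c+yd*.0615)
```

```text
1.5467863178570194 [0.50896338 0.01109806 0.13032335] [-0.27054164 -0.04250496 -1.56093591] [-5.01697557e-02  2.92139402e-01  1.72691285e+00  3.31385794e-05
  1.12241638e+00 -2.61741090e-02]
[ 0.48042886 -0.27090542  0.028     ] [0.03978872 0.99920812 0.        ] free [ 0.48287587 -0.20945412  0.028     ]
[ 0.47773303 -0.27994319  0.028     ] [0.05657999 0.99839807 0.        ] free [ 0.4812127  -0.21854171  0.028     ]
```

View pics/c4.png

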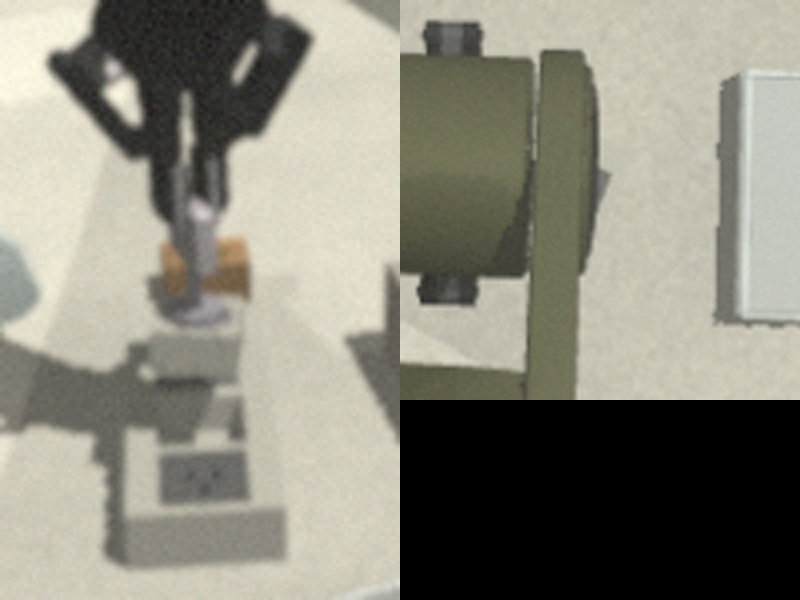

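The plug hangs level on the puller (at about (195,355) in the crop), clear of the open bay. I'll carry it to the free tray half.

Request:
{"name": "step_arm", "arguments": {
  "increments": [
    [[-0.008,-0.001,0],[0,0,0],-1],
    [[-0.02,-0.002,0],[0,0,0],-1],
    [[-0.038,-0.004,0],[0,0,0],-1],
    [[-0.058,-0.006,0],[0,0,0],-1],
    [[-0.08,-0.008,0],[0,0,0],-1],
    [[-0.102,-0.01,0],[0,0,0],-1],
    [[-0.124,-0.012,0],[0,0,0],-1],
    [[-0.146,-0.014,0],[0,0,0],-1],
    [[-0.168,-0.016,0],[0,0,0],-1],
    [[-0.188,-0.018,0],[0,0,0],-1],
    [[-0.205,-0.02,0],[0,0,0],-1],
    [[-0.217,-0.021,0],[0,0,0],-1],
    [[-0.2235,-0.0215,0.005],[0,0,0],-1],
    [[-0.2235,-0.0215,0.02],[0,0,0],-1],
    [[-0.2235,-0.0215,0.035],[0,0,0],-1],
    [[-0.2235,-0.0215,0.045],[0,0,0],-1],
    [[-0.2235,-0.0215,0.055],[0,0,0],-1],
    [[-0.2235,-0.0215,0.06],[0,0,0],-1],
    [[-0.2235,-0.0215,0.06],[0,0,0],-1]
  ]
}}

```text
time_s: 15.45
tool_pos: [0.482, -0.2116, 0.0697]
tcp_rot: [-0.0, 0.715, 0.699, -0.0]
ft_force: [0.5, 0.2, -1.0]
finger_gap: 0.111
finger_force: 91.3
```

Run:
```python
from h import *
print(tang(),pose()[0],state()["ft_force"])
s=snap("side","pics/side5.png")
cv2.imwrite("pics/c5.png",cv2.convertScaleAbs(cv2.resize(s["pixels"][190:390,230:430,::-1],(600,600),interpolation=2),alpha=1.6))
```

```text
1.5470112760734822 [ 0.48198042 -0.2116242   0.06974146] [ 0.50211674  0.24723734 -1.00441992]
```

View pics/c5.png

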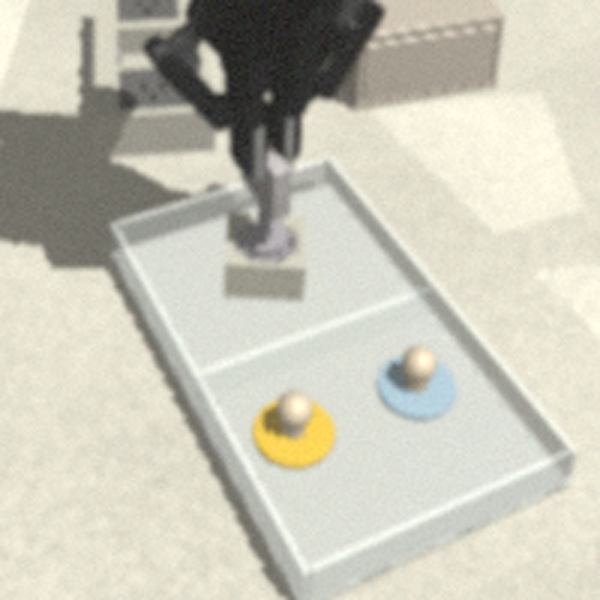

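The plug at about (265,270) in the crop hangs level inside the free half, clear of the walls. I'll lower it gently.

Request:
{"name": "step_arm", "arguments": {
  "increments": [
    [[0,0,0.003],[0,0,0],-1],
    [[0,0,0.006],[0,0,0],-1],
    [[0,0,0.009],[0,0,0],-1],
    [[0,0,0.0105],[0,0,0],-1],
    [[0,0,0.0115],[0,0,0],-1],
    [[0,0,0.012],[0,0,0],-1],
    [[0,0,0.012],[0,0,0],-1]
  ]
}}

```text
time_s: 16.2
tool_pos: [0.4822, -0.2118, 0.0584]
tcp_rot: [0.0, 0.716, 0.699, 0.0]
ft_force: [-0.3, 0.5, -0.8]
finger_gap: 0.112
finger_force: 91.3
```

Request:
{"name": "step_arm", "arguments": {
  "increments": [
    [[0,0,0.0005],[0,0,0],-1],
    [[0,0,0.001],[0,0,0],-1],
    [[0,0,0.0015],[0,0,0],-1],
    [[0,0,0.002],[0,0,0],-1],
    [[0,0,0.002],[0,0,0],-1]
  ]
}}

```text
time_s: 16.7
tool_pos: [0.4824, -0.2119, 0.0567]
tcp_rot: [0.0, 0.716, 0.699, 0.0]
ft_force: [-1.2, 0.0, 4.2]
finger_gap: 0.11
finger_force: 92.1
```

The collar is seated and the plug is on the floor (4 N). I'll release.

Request:
{"name": "step_arm", "arguments": {
  "increments": [
    [[0,0,-0.0003],[0,0,0],-1],
    [[0,0,-0.0003],[0,0,0],-1],
    [[0,0,-0.0003],[0,0,0],-0.7],
    [[0,0,-0.0003],[0,0,0],-0.5],
    [[0,0,-0.0003],[0,0,0],-0.2],
    [[0,0,-0.0003],[0,0,0],0.2],
    [[0,0,-0.0003],[0,0,0],0.2],
    [[0,0,-0.0003],[0,0,0],0.2],
    [[0,0,-0.0003],[0,0,0],0.2],
    [[0,0,-0.01],[0,0,0],0.2],
    [[0,0,-0.03],[0,0,0],0.2],
    [[0,0,-0.06],[0,0,0],0.2],
    [[0,0,-0.1],[0,0,0],0.2],
    [[0,0,-0.14],[0,0,0],0.2],
    [[0,0,-0.15],[0,0,0],0.2],
    [[0,0,-0.15],[0,0,0],0.2]
  ],
  "squeeze": 20
}}

```text
time_s: 18.3
tool_pos: [0.4826, -0.2121, 0.2083]
tcp_rot: [0.002, 0.716, 0.699, 0.001]
ft_force: [0.3, -0.0, 0.3]
finger_gap: 0.599
finger_force: 0.0
```

Run:
```python
from h import *
print(pose()[0],state()["ft_force"])
s=snap("side","pics/side6.png");t=snap("top","pics/top6.png")
im=np.zeros((600,800,3),np.uint8)
im[:400,:400]=cv2.resize(s["pixels"][200:300,250:350,::-1],(400,400),interpolation=2);im[:400,400:]=cv2.resize(t["pixels"][180:300,360:480,::-1],(400,400),interpolation=2)
cv2.imwrite("pics/c6.png",cv2.convertScaleAbs(im,alpha=1.6))
```

```text
[ 0.48263858 -0.21205493  0.20826208] [ 0.25918535 -0.01458291  0.31002132]
```

View pics/c6.png

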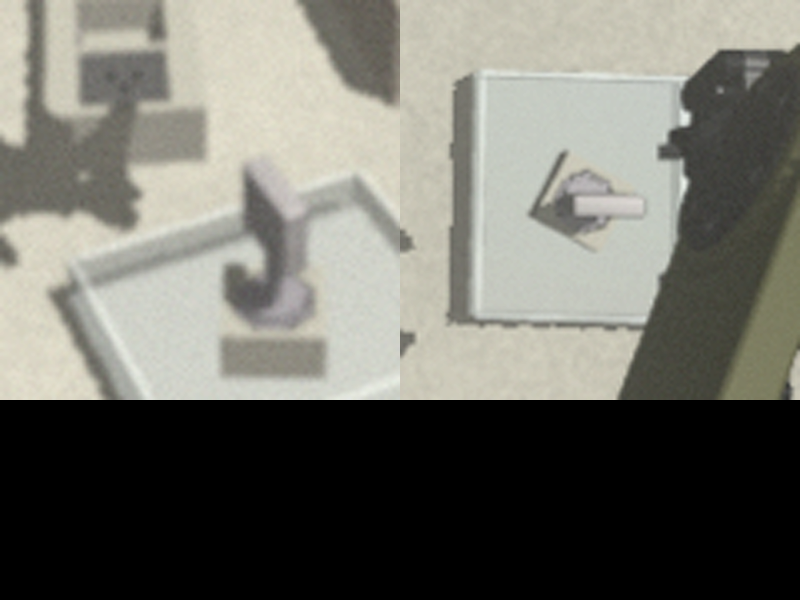

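The plug stands upright in the free half at about (585,200) in the top crop. The puller is threaded in and upright, and the gripper is clear.

```bash
python3 -c "
from cell import *
print(job_done())"
```

```text
the job is handed in; nothing more can be done
None
```

The job is handed in: the plug was pulled with the puller threaded home and, in the last pictures, stands upright in the tray's empty half with the puller still in it and the gripper clear; the hand-in returned no verdict.

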